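Scoop the orchid pebbles into their box and latch it

ROBOT

A 7-joint arm with a two-finger parallel gripper is mounted at the origin on the work surface. World frame = base frame: x ahead of the robot, y to its left, z up, the work surface at z = 0. Lengths are in m, angles in rad, forces in N, time in s.
With the tool pointing down it reaches from about 0.425 to 0.825 m from the base axis. Payload 3.6 kg.
Tool frame: the origin (TCP) lies midway between the tips of the shut fingers; the grasp point (between the pads) lies 19 mm behind it (robot.grip_point_offset is the distance from the TCP to the grasp point, in m); z points along the fingers, y is the line along which they close (so a half turn about z gives the same grasp; the last joint's range is limited). The gripper opens to 93 mm and grips with 3 to 60 N. Pads are 15 mm wide; open, the fingers measure 128 mm over their backs; the gripper's body (75 mm by 188 mm) begins 65 mm behind the grasp point.
Start: joints at [1.109, 0.615, -0.013, 1.423, 0.008, 1.103, -0.04], TCP at [0.274, -0.589, 0.219] pointing down, gripper open.
Joint ranges: [-3.12, 3.12], [-0.3, 2.06], [-1.34, 1.32], [0.26, 2.42], [-1.36, 4.5], [0.01, 1.98], [-2.84, 2.84]. Speed limits (rad/s): [2.79, 2.79, 3.14, 3.14, 3.14, 3.14, 3.14].

INTERFACE

Orientations are given as [roll, pitch, yaw] about the fixed x, y, z axes, in that order (R = Rz(yaw) Ry(pitch) Rx(roll)).
In Python, from plant import robot, cams gives the robot as it stands. The module is installed in compiled form; this text tells all that it offers.
- The arm moves only by the shell command python3 -m crank 'ROWS' [OPENING] [FORCE]. ROWS is JSON, a list of rows, each a list of 6 numbers: the shift along the tool's x, y, z as a fraction of full scale, then the turn, a rotation vector about the tool's x, y, z as a fraction of full scale. In form: [[dx, dy, dz, ax, ay, az], ...]. A call has exactly 8 rows; each row is the pose to reach, as a shift and turn from the pose commanded when the call began, along the tool's axes at that moment, turning the shorter way round; what a row does not reach only later rows make up. Full scale, the value 1, is 0.5 m for a shift and 360 degrees for a turn. A row lasts 1/10 s, in which the tool goes at most 50 mm and 8.59 degrees, less where a joint would pass 70% of its speed; a pose out of reach is approached as far as the arm can. A call with a number of a shift or a turn outside -1 to 1 is refused whole. A call with a gripper value outside its range is refused whole. OPENING is the opening, from -1 (shut) to 1 (fully open), set as the call begins (- or left out, the last holds). The fingers move at their own pace and stop on an object; FORCE is the grip in N (left out, the last holds). Time passes only in rows, so rows that repeat a pose let the fingers close, or fill a call up. It gives the time, the measured TCP pose, the force, the opening and the grip force at its end, in the units of the state.
- robot.get_obs(): the state, without advancing time (a new reading comes with each control period).
- cams.read_camera(name): name is "side" or "top"; returns a dict with "pixels" (480x640x3 uint8, red, green, blue), "z_map" (480x640 float32, m along the optical axis (not along the pixel's ray), 0 where there is no reading), "intrinsics" (3x3 intrinsics, pixels), "D" ([k1, k2, p1, p2, k3] as OpenCV has them; the pictures are not rectified), "rvec" (rotation vector, rad) and "tvec" (3), from world to camera coordinates, as OpenCV has them. Camera axes: x right, y down, z forward; pixel columns grow to the right and rows downward; lengths in m; the calibration is good to about 2 mm. A picture is of the moment at which its call begins.
- robot.finish_job(): hands the job in; it is judged then, once.
The state is a dict: "t": time; "qpos": joint angles; "qd": joint speeds; "joint_efforts": joint torques, N m; "position": TCP position; "orientation": TCP orientation; "wrist_force": force on the tool from outside, world axes, zero at the start; "wrist_torque": the same for the moment, N m; "width": finger opening in m; "grasp_force": force on a finger pad.
Only numpy, scipy, OpenCV 4.12 (cv2) and the standard library are available. Lean on these libraries where they do the work, as an engineer would, in place of code of your own. Each camera call takes 0.05 s, during which the arm holds its last target. There are 200 camera calls.

TASK

Pack away the clay pebbles left over from potting the orchid: use the scoop to move every pebble from the grey trough into the wooden box, then shut the box's lid fully and after that swing its bar latch down until it rests in the catch. Do not take pebbles out of the trough with the fingers (one that has spilled on the desk may be picked up), finish with the scoop standing level on the floor of the trough, and leave the inkstone, brush pot and ink jar where they are.

Things in the scene. Friction and masses are not known exactly. Their poses are not given: they have to be found in the camera images.
- tray: grey plastic trough fixed to the desk, 310 x 90 mm outside, walls and floor 5 mm; side walls 35 mm high, end walls 50 mm. Inside 80 mm wide; floor flat for 230 mm in the middle, then sloping up to both end walls, from 5 mm high at 115 mm from the centre to 20 mm high at 145 mm. Origin under its centre, x along its length, z up. Holds the pebbles at the start.
- box: wooden storage box fixed to the desk, 140 (x) x 170 (y) x 80 mm outside without lid, walls and floor 5 mm; origin under its centre, z up, -x is its front, where the latch sits.
- lid (a joint): angle of the box's wooden lid (140 x 170 x 8 mm), hinged on the back (+x) rim: 0 = shut flat on the rim, about 1.57 = upright, 1.9 = leaning fully back. A stiff hinge: the lid stays at any angle. A steel tongue 30 mm wide stands 21 mm out from its front edge.
- lid_hinge (a point): middle of the lid's hinge axis, at rim height (80 mm above the box's origin), which runs along the box's y; the lid's underside passes through it.
- lid_edge (a point): middle of the lid's front edge, on its upper (outer) surface, 140 mm from the hinge and 8 mm above the underside.
- latch (a joint): angle of the steel bar latch on the box's front: 0 = level, lying across the lid's tongue and resting in its catch bracket; about 1.57 = standing upright. It swings in the plane of the front face; a stiff hinge, it stays at any angle.
- latch_pivot (a point): pivot of the latch bar (bar 12 x 12 mm in section), 94 mm above the desk, 13 mm in front of the box's front face, 40 mm to the box's -y side of the middle. The axis is the box's x.
- latch_tip (a point): centre line of the latch bar 80 mm from its pivot, 2 mm short of its free end; when the latch is closed it lies on the box's +y side of the pivot.
- scoop: loose steel scoop, 120 g: floor 75 (x) x 73 (y) mm, 4 mm thick, bevelled to a thin edge at the open mouth (-x end); back wall 30 mm high, side walls 2 mm thick, 30 mm high, slanting down to 10 mm at the mouth. An upright wooden grip 26 (x) x 20 (y) mm stands at its back, centred at x = +34.5 mm, from 30 to 110 mm above the underside. Origin: centre of the underside.
- scoop_grip (a point): place to grip the scoop's wooden grip across its 20 mm width (scoop y): on its axis, 82 mm above the scoop's underside.
- scoop_lip (a point): middle of the scoop's mouth edge, on the underside, 37.5 mm to -x of the scoop's origin.
- pebble0: smooth glazed round-ended clay pebble, 28 mm long (along its x), 20 mm thick, 12 g; origin at its centre. Six to eight pebbles are present, the rest of the list is absent.
- pebble1: smooth glazed round-ended clay pebble, 28 mm long (along its x), 20 mm thick, 12 g; origin at its centre. Six to eight pebbles are present, the rest of the list is absent.
- pebble2: smooth glazed round-ended clay pebble, 28 mm long (along its x), 20 mm thick, 12 g; origin at its centre. Six to eight pebbles are present, the rest of the list is absent.
- pebble3: smooth glazed round-ended clay pebble, 28 mm long (along its x), 20 mm thick, 12 g; origin at its centre. Six to eight pebbles are present, the rest of the list is absent.
- pebble4: smooth glazed round-ended clay pebble, 28 mm long (along its x), 20 mm thick, 12 g; origin at its centre. Six to eight pebbles are present, the rest of the list is absent.
- pebble5: smooth glazed round-ended clay pebble, 28 mm long (along its x), 20 mm thick, 12 g; origin at its centre. Six to eight pebbles are present, the rest of the list is absent.
- pebble6: smooth glazed round-ended clay pebble, 28 mm long (along its x), 20 mm thick, 12 g; origin at its centre. Six to eight pebbles are present, the rest of the list is absent.
- pebble7: smooth glazed round-ended clay pebble, 28 mm long (along its x), 20 mm thick, 12 g; origin at its centre. Six to eight pebbles are present, the rest of the list is absent.
- inkstone: dark flat inkstone, 120 x 90 x 18 mm, bystander; origin under its centre.
- brushpot: blue ceramic brush pot, 80 mm wide, 100 mm tall, with brushes up to 195 mm, bystander; origin under its centre.
- inkjar: small jar with a black cap, 60 mm wide, 70 mm tall, bystander; origin under its centre.
There are look-alikes about, which are no part of the job. Several things have the shape of the box; the one meant has the colours described above.

How it is judged:
By the outcome, as a careful person would: the job done as asked, in the order asked, and still so for the second after the job is handed in, with the robot touching nothing.
Of pebble0, pebble1, pebble2, pebble3, pebble4, pebble5, pebble6, pebble7 only 6 to 8 are there at a start; the rules pass over those that are not, and their reading is None.
At some moment in a run one of scoop may be knocked a few centimetres aside while the robot is not near it.
It also fails if it takes over 210 s, if anything falls off the work surface, if the arm or the gripper's body presses on something with over 40 N, if the wrist force passes 120 N, or if a joint passes its speed limit or range.

## Working session

There is one attempt and no reset: what is moved stays moved. The work goes in short steps, Python scripts to look and compute and a shell command to move; the robot and the scene stay as the last step left them, time stands still between calls to the robot, and variables do not carry over. Pictures are saved under pics/ and viewed, at most 14 in all, crops included, and the job is handed in when it is done.

```bash
mkdir -p pics; cat > h.py <<'E'
import numpy as np, cv2
from plant import robot, cams
from scipy.spatial.transform import Rotation as R
def cloud(c):
    h,w=c['z_map'].shape; K=c['intrinsics']
    u,v=np.meshgrid(np.arange(w),np.arange(h))
    p=cv2.undistortPoints(np.stack([u,v],-1).reshape(-1,1,2).astype(np.float64),np.array(K),np.array(c['D'])).reshape(h,w,2)
    z=c['z_map'].astype(float); X=np.dstack([p*z[...,None],z])
    Rm=cv2.Rodrigues(np.array(c['rvec'],float))[0]
    W=(X-np.array(c['tvec']).reshape(3))@Rm
    W[z==0]=np.nan
    return W
def save(c,n): cv2.imwrite('pics/'+n,c['pixels'][...,::-1])
E
python3 - <<'E'
from h import *
for n in ['top','side']:
    c=cams.read_camera(n); save(c,n+'0.png'); np.savez(n+'0.npz',**c)
    print(n,np.array(c['intrinsics']).round(1).tolist(),c['rvec'],c['tvec'],c['D'])
print(robot.get_obs())
E
```

```text
top [[455.8, 0.0, 315.9], [0.0, 455.8, 238.2], [0.0, 0.0, 1.0]] [ 2.13275109 -2.16975013  0.13620697] [0.02701981 0.58950093 1.14697621] [-0.10054939  0.          0.          0.          0.        ]
side [[463.6, 0.0, 324.7], [0.0, 463.6, 240.9], [0.0, 0.0, 1.0]] [ 2.44297228 -0.25164728  0.10317481] [-0.58750389  0.14927682  0.94281843] [-0.09285939  0.          0.          0.          0.        ]
{'t': 0.1, 'qpos': array([ 1.10852014,  0.61580046, -0.01257601,  1.424689  ,  0.00809727,
        1.10339426, -0.04040682]), 'qd': array([-0.00054257,  0.00021974, -0.00058373, -0.00341418, -0.00029998,
       -0.00152186,  0.00054258]), 'joint_efforts': array([ 9.90449989e-04, -4.60042155e+01,  2.09826417e-01, -1.66246122e+01,
       -6.12285384e-02,  1.68983726e-02,  1.10092765e-04]), 'position': array([ 0.27407534, -0.58863292,  0.21762788]), 'orientation': array([-3.13935234e+00,  4.71715250e-05,  4.35800213e-01]), 'wrist_force': array([-0.72994856, -0.16970703, -0.58050744]), 'wrist_torque': array([-0.01400726, -0.02067014, -0.00407652]), 'grasp_force': 0.0, 'width': 0.09261916213103692}
```

View pics/top0.png

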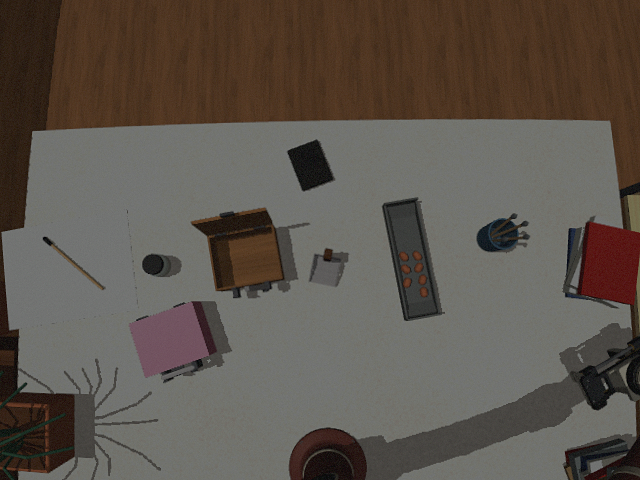

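View pics/side0.png

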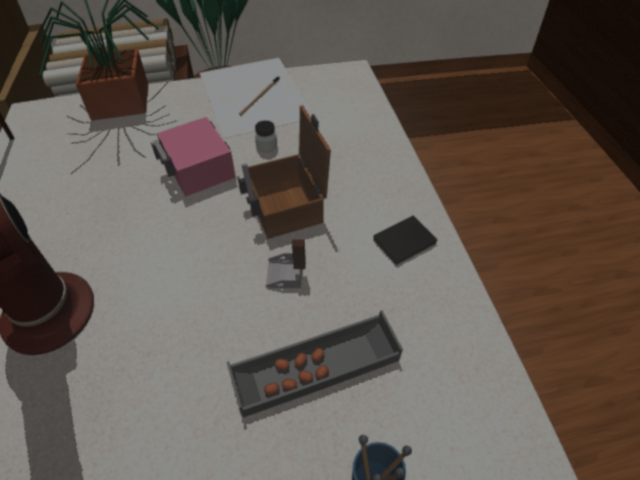

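I see 7 pebbles in the trough, around top px (404-424, 255-292). Box-shaped candidates are the wooden box with its lid open at (245,250) and the pink closed one at (172,338); the wooden one matches. The scoop is at (326,267) and the trough at (412,258). The bystanders are the inkstone (310,165), jar (153,264) and pot (497,235).

```bash
cat > m.py <<'E'
from h import *
def rect(P):
    r=cv2.minAreaRect(P.astype(np.float32)); return r
if __name__=='__main__':
    T=dict(np.load('top0.npz'));S=dict(np.load('side0.npz'))
    for nm,c in(('top',T),('side',S)):
        W=cloud(c); rgb=c['pixels'].astype(int)
        print(nm)
        regs={'tray':((370,450),(190,330)),'scoop':((300,352),(240,292)),'box':((185,300),(200,300))} if nm=='top' else {'tray':((220,410),(305,420)),'scoop':((260,312),(235,296)),'box':((235,335),(100,240))}
        for k,((a,b),(e,f)) in regs.items():
            P=W[e:f,a:b].reshape(-1,3);C=rgb[e:f,a:b].reshape(-1,3)
            g=np.isfinite(P[:,0]);P=P[g];C=C[g]
            desk=P[np.abs(P[:,2])<.008]
            print(k,'desk z',np.median(desk[:,2]) if len(desk) else None,desk[:,2].std())
            for lo,hi in {'tray':[(.012,.06),(.028,.042),(.044,.055),(-.002,.01)],'scoop':[(.008,.04),(.06,.105),(.1,.12)],'box':[(.07,.09),(.095,.3),(.1,.14),(.15,.19),(.19,.24)]}[k]:
                m=(P[:,2]>lo)&(P[:,2]<hi);Q=P[m]
                if len(Q)>3:
                    print(' ',lo,hi,len(Q),[np.round(x,4) for x in rect(Q[:,:2])],'med',np.round(np.median(Q,0),4))
    big=np.hstack([cv2.resize(T['pixels'][190:330,180:450],None,fx=2.9,fy=2.9,interpolation=3)])
    cv2.imwrite('pics/crop1.png',np.clip(big[...,::-1].astype(float)*1.8,0,255).astype(np.uint8))
E
python3 m.py
```

```text
top
tray desk z 0.0011387464264063516 0.002967767991207559
  0.012 0.06 2035 [array([ 0.5336, -0.231 ]), array([0.3103, 0.0931]), np.float64(9.2537)] med [ 0.5134 -0.237   0.0241]
  0.028 0.042 631 [array([ 0.5338, -0.231 ]), array([0.3079, 0.0931]), np.float64(9.3035)] med [ 0.5347 -0.227   0.0345]
  0.044 0.055 156 [array([ 0.5333, -0.2299]), array([0.3097, 0.0916]), np.float64(8.7379)] med [ 0.5326 -0.231   0.0499]
  -0.002 0.01 7858 [array([ 0.5369, -0.2352]), array([0.2185, 0.3784]), np.float64(88.0394)] med [ 0.5378 -0.2308  0.0018]
scoop desk z 0.0006782105303832092 0.0027211687556596142
  0.008 0.04 102 [array([ 0.5061, -0.0144]), array([0.0961, 0.0737]), np.float64(77.7832)] med [ 0.5286 -0.0174  0.0246]
  0.06 0.105 16 [array([ 0.5382, -0.0117]), array([0.0171, 0.022 ]), np.float64(69.8456)] med [ 0.5299 -0.0075  0.0876]
  0.1 0.12 86 [array([ 0.5413, -0.0097]), array([0.0196, 0.0247]), np.float64(88.9149)] med [ 0.541  -0.0097  0.1092]
box desk z 0.0009546263198122681 0.003061932029779275
  0.07 0.09 681 [array([0.5282, 0.1969]), array([0.1655, 0.1701]), np.float64(9.9434)
[... 1377 characters left out ...]
ay([0.0194, 0.0246]), np.float64(77.843)] med [ 0.5426 -0.013   0.1096]
box desk z 0.0007731449434311931 0.0024603158086587943
  0.07 0.09 1068 [array([0.5103, 0.2814]), array([0.1718, 0.3491]), np.float64(12.2088)] med [0.5416 0.1952 0.0783]
  0.095 0.3 1905 [array([0.5449, 0.1416]), array([0.1812, 0.2889]), np.float64(10.004)] med [0.614  0.1866 0.1624]
  0.1 0.14 543 [array([0.5718, 0.1413]), array([0.2442, 0.191 ]), np.float64(41.9689)] med [0.6086 0.1699 0.1197]
  0.15 0.19 531 [array([0.5366, 0.1944]), array([0.1683, 0.1727]), np.float64(11.9971)] med [0.6139 0.183  0.1685]
  0.19 0.24 575 [array([0.6188, 0.2125]), array([0.0111, 0.1752]), np.float64(9.7154)] med [0.6188 0.2009 0.2126]
```

View pics/crop1.png

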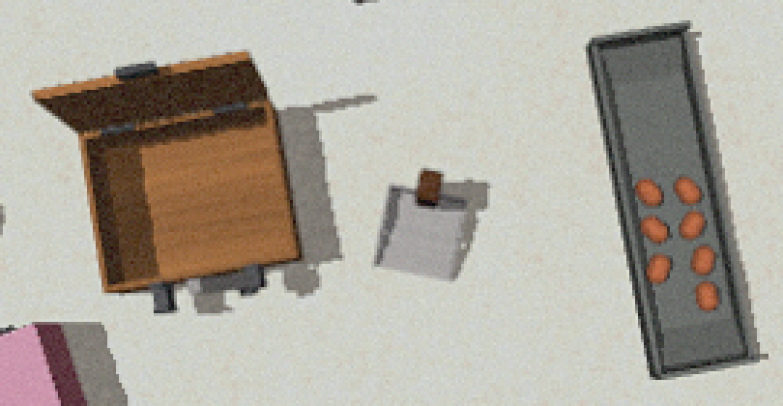

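```bash
cat > d.py <<'E'
# d.py x y z yaw tilt : fractions from current pose to TCP target ; 's' prefix = scoop origin (held, tilt about) 
import sys
from h import *
def tool(yaw,tilt): return R.from_euler('z',yaw,degrees=True)*R.from_euler('y',-tilt,degrees=True)*R.from_euler('x',180,degrees=True)
def now():
    o=robot.get_obs(); return np.array(o['position']),R.from_euler('xyz',o['orientation']),o
if __name__=='__main__':
    x,y,z,yaw,tilt=map(float,sys.argv[1:6])
    p,Q,o=now(); T=tool(yaw,tilt)
    s=Q.inv().apply(np.array([x,y,z])-p)/.5; r=(Q.inv()*T).as_rotvec()/(2*np.pi)
    print('at',p.round(4),'yaw/tilt',np.round((Q*R.from_euler('x',180,degrees=True)).as_euler('ZYX',degrees=True),2),'t',round(o['t'],2))
    print(np.round(np.r_[s,r],4).tolist(),'rows',round(np.linalg.norm(s)*10,1),round(np.linalg.norm(r)*360/8.59,1))
E
python3 d.py 0.45 -0.14 0.30 -12.4 0
```

```text
at [ 0.2741 -0.5886  0.2176] yaw/tilt [24.97  0.    0.13] t 0.1
[0.6977, -0.6652, -0.1633, -0.0003, 0.0001, 0.1038] rows 9.8 4.4
```

```bash
A='[0.698,-0.665,-0.163,0,0,0.104]'
python3 -m crank '[[0.698,-0.665,-0.163,0,0,0.104],[0.698,-0.665,-0.163,0,0,0.104],[0.698,-0.665,-0.163,0,0,0.104],[0.698,-0.665,-0.163,0,0,0.104],[0.698,-0.665,-0.163,0,0,0.104],[0.698,-0.665,-0.163,0,0,0.104],[0.698,-0.665,-0.163,0,0,0.104],[0.698,-0.665,-0.163,0,0,0.104]]' 0.2
cat > sc.py <<'E'
from h import *
import sys
o=[]
for n in ['top','side']:
    c=cams.read_camera(n); W=cloud(c); np.savez('last_'+n+'.npz',**c)
    C=c['pixels'].astype(int); P=W.reshape(-1,3); col=C.reshape(-1,3)
    red=(col[:,0]>1.6*col[:,2])
    near=(np.abs(P[:,0]-.53)<.12)&(np.abs(P[:,1]+.01)<.1)
    t=P[near&red&(P[:,2]>.103)&(P[:,2]<.116)]
    b=P[near&(P[:,2]>.024)&(P[:,2]<.035)&~red]
    a=P[near&(P[:,2]>.008)&(P[:,2]<.035)&~red]
    for q in (t,b,a):
        if len(q)>5: print(n,len(q),[np.round(v,4) for v in cv2.minAreaRect(q[:,:2].astype(np.float32))])
E
python3 sc.py; python3 d.py .542 -.0098 .16 -12.4 0
```

```text
t: 0.9
position: [0.4185, -0.2199, 0.2855]
orientation: [-3.141, 0.0, -0.218]
wrist_force: [1.2, -1.1, -0.7]
width: 0.0559
grasp_force: 0.0
top 71 [array([ 0.5414, -0.011 ]), array([0.0171, 0.0247]), np.float64(86.359)]
top 52 [array([ 0.519 , -0.0052]), array([0.0725, 0.0522]), np.float64(77.7739)]
top 109 [array([ 0.5573, -0.0353]), array([0.0927, 0.2113]), np.float64(56.9067)]
side 55 [array([ 0.5424, -0.0122]), array([0.0142, 0.0201]), np.float64(79.738)]
side 118 [array([ 0.5259, -0.006 ]), array([0.076, 0.059]), np.float64(76.2309)]
side 346 [array([ 0.5143, -0.0034]), array([0.0764, 0.0829]), np.float64(76.0217)]
at [ 0.4221 -0.2139  0.2861] yaw/tilt [-11.62  -0.14   0.27] t 1.0
[0.152, -0.447, 0.2547, -0.0007, -0.0004, 0.0022] rows 5.4 0.1
```

```bash
python3 -m crank '[[0.152,-0.447,0.2,0,0,0.004],[0.152,-0.447,0.2,0,0,0.004],[0.152,-0.447,0.2,0,0,0.004],[0.152,-0.447,0.2,0,0,0.004],[0.152,-0.447,0.2,0,0,0.004],[0.152,-0.447,0.2,0,0,0.004],[0.152,-0.447,0.25,0,0,0.004],[0.152,-0.447,0.25,0,0,0.004]]'; python3 d.py .542 -.0098 .064 -13 0
```

```text
t: 1.8
position: [0.5383, -0.0207, 0.1575]
orientation: [3.139, 0.007, -0.243]
wrist_force: [0.2, 0.3, -0.0]
width: 0.0557
grasp_force: 0.0
at [ 0.5383 -0.0207  0.1575] yaw/tilt [-13.9    0.41  -0.13] t 1.8
[0.0033, -0.0235, 0.187, 0.0004, 0.0012, -0.0025] rows 1.9 0.1
```

```bash
python3 -m crank '[[0.003,-0.01,0,0,0,0],[0.003,-0.01,0,0,0,0],[0.003,-0.01,0,0,0,0],[0.003,-0.01,0,0,0,0],[0.003,-0.01,0,0,0,0],[0.003,-0.01,0,0,0,0],[0.003,-0.01,0,0,0,0],[0.003,-0.01,0,0,0,0]]'; python3 d.py .542 -.0098 .064 -13 0
```

```text
t: 2.6
position: [0.5435, -0.0157, 0.1604]
orientation: [-3.142, 0.0, -0.243]
wrist_force: [-0.0, 0.2, -0.3]
width: 0.0556
grasp_force: 0.0
at [ 0.5435 -0.0157  0.1604] yaw/tilt [-13.91   0.     0.  ] t 2.6
[-0.0057, -0.0108, 0.1928, -0.0, 0.0, -0.0025] rows 1.9 0.1
```

```bash
python3 -m crank '[[-0.004,-0.009,0.01,0,0,-0.002],[-0.004,-0.009,0.04,0,0,-0.002],[-0.004,-0.009,0.08,0,0,-0.002],[-0.004,-0.009,0.12,0,0,-0.002],[-0.004,-0.009,0.16,0,0,-0.002],[-0.004,-0.009,0.193,0,0,-0.002],[-0.004,-0.009,0.193,0,0,-0.002],[-0.004,-0.009,0.193,0,0,-0.002]]'
python3 -m crank '[[0,0,0,0,0,0],[0,0,0,0,0,0],[0,0,0,0,0,0],[0,0,0,0,0,0],[0,0,0,0,0,0],[0,0,0,0,0,0],[0,0,0,0,0,0],[0,0,0,0,0,0]]' -1 40
python3 d.py .542 -.0098 .2 -13 0
```

```text
t: 3.4
position: [0.5426, -0.0105, 0.0638]
orientation: [-3.141, 0.001, -0.23]
wrist_force: [-0.4, -0.4, 0.4]
width: 0.056
grasp_force: 0.0
t: 4.2
position: [0.543, -0.0107, 0.0641]
orientation: [-3.141, -0.001, -0.23]
wrist_force: [0.5, -0.2, 2.0]
width: 0.0199
grasp_force: 40.0
at [ 0.543  -0.0107  0.0641] yaw/tilt [-13.18  -0.03   0.02] t 4.2
[-0.0021, -0.0015, -0.2717, -0.0001, -0.0001, -0.0005] rows 2.7 0.0
```

```bash
python3 -m crank '[[0,0,-0.05,0,0,0],[0,0,-0.12,0,0,0],[0,0,-0.2,0,0,0],[0,0,-0.272,0,0,0],[0,0,-0.272,0,0,0],[0,0,-0.272,0,0,0],[0,0,-0.272,0,0,0],[0,0,-0.272,0,0,0]]' - 55
cat > tr.py <<'E'
# tray-frame helper: tr.py tx ty z [dyaw] [tilt] -> runs d.py with TCP at tray coords
import sys,subprocess,numpy as np
TX,TY,YAW=.5338,-.2294,9.1
a=[float(v) for v in sys.argv[1:]]+[0,0]
c,s=np.cos(np.radians(YAW)),np.sin(np.radians(YAW))
from plant import robot
p=robot.get_obs()['position'];dx,dy=p[0]-TX,p[1]-TY
print('tray now',round(c*dx+s*dy,4),round(-s*dx+c*dy,4),round(p[2],4))
subprocess.run(['python3','d.py',str(TX+c*a[0]-s*a[1]),str(TY+s*a[0]+c*a[1]),str(a[2]),str(YAW+a[3]),str(a[4])])
E
python3 tr.py .106 0 .16
python3 - <<'E'
from h import *
c,s=np.cos(np.radians(9.1)),np.sin(np.radians(9.1))
for n in('top','side'):
    d=dict(np.load(n+'0.npz'));W=cloud(d);C=d['pixels'].astype(int)
    X=(W[...,0]-.5338)*c+(W[...,1]+.2294)*s;Y=-(W[...,0]-.5338)*s+(W[...,1]+.2294)*c
    m=((C[...,0]>1.6*C[...,2])&(abs(X)<.15)&(abs(Y)<.045)).astype(np.uint8)
    k,l=cv2.connectedComponents(m)
    for i in range(1,k):
        if (l==i).sum()>15: print(n,(l==i).sum(),np.round([X[l==i].mean(),Y[l==i].mean(),X[l==i].min(),X[l==i].max()],3))
E
```

```text
t: 5.0
position: [0.5413, -0.0109, 0.198]
orientation: [3.141, 0.004, -0.23]
wrist_force: [-1.3, -0.4, -1.2]
width: 0.0197
grasp_force: 55.0
at [ 0.5413 -0.0109  0.198 ] yaw/tilt [-13.19   0.24  -0.06] t 5.0
[0.2815, 0.3485, 0.0752, 0.0, 0.0007, -0.0619] rows 4.5 2.6
tray now 0.042 0.2146 0.198
top 65 [ 0.005 -0.019 -0.008  0.019]
top 64 [ 0.009  0.016 -0.002  0.021]
top 64 [-0.026 -0.017 -0.039 -0.014]
top 61 [-0.024  0.018 -0.036 -0.013]
top 65 [-0.06  -0.021 -0.072 -0.048]
top 67 [-0.06   0.021 -0.072 -0.048]
top 64 [-0.091 -0.017 -0.103 -0.079]
side 118 [ 0.01   0.015 -0.002  0.025]
side 117 [-0.024  0.017 -0.035 -0.012]
side 126 [-0.059  0.021 -0.071 -0.047]
side 112 [ 0.005 -0.021 -0.007  0.017]
side 121 [-0.027 -0.018 -0.037 -0.015]
side 123 [-0.059 -0.022 -0.071 -0.047]
side 125 [-0.091 -0.019 -0.103 -0.079]
```

```bash
python3 -m crank '[[0.06,0.07,0.01,0,0,-0.01],[0.12,0.15,0.02,0,0,-0.03],[0.18,0.22,0.03,0,0,-0.045],[0.24,0.3,0.04,0,0,-0.062],[0.2815,0.3485,0.075,0,0,-0.062],[0.2815,0.3485,0.075,0,0,-0.062],[0.2815,0.3485,0.075,0,0,-0.062],[0.2815,0.3485,0.075,0,0,-0.062]]'
python3 tr.py .106 0 .11
cat > chk.py <<'E'
# where is the held scoop in tray frame (grey bright points), both cams
from h import *
import sys
c,s=np.cos(np.radians(9.1)),np.sin(np.radians(9.1))
z0=robot.get_obs()['position'][2]-.064
for n in('top','side'):
    d=cams.read_camera(n);np.savez('last_'+n+'.npz',**d);W=cloud(d);C=d['pixels'].astype(int)
    X=(W[...,0]-.5338)*c+(W[...,1]+.2294)*s;Y=-(W[...,0]-.5338)*s+(W[...,1]+.2294)*c;Z=W[...,2]-z0
    m=(abs(X)<.2)&(abs(Y)<.07)&(Z>-.003)&(Z<.034)
    if len(sys.argv)>1: save(d,n+sys.argv[1])
    q=np.c_[X[m],Y[m]].astype(np.float32)
    if len(q)>5: print(n,len(q),[np.round(v,4) for v in cv2.minAreaRect(q)],'x',q[:,0].min().round(4),q[:,0].max().round(4),'y',q[:,1].min().round(4),q[:,1].max().round(4))
E
python3 chk.py _a.png
```

```text
t: 5.8
position: [0.6399, -0.2103, 0.1618]
orientation: [-3.139, 0.001, 0.162]
wrist_force: [-0.4, 0.3, -0.4]
width: 0.0197
grasp_force: 55.0
at [ 0.6399 -0.2103  0.1618] yaw/tilt [9.26 0.04 0.14] t 5.8
[-0.0034, 0.0044, 0.1036, -0.0004, 0.0001, 0.0005] rows 1.0 0.0
tray now 0.1078 0.0021 0.1618
top 723 [array([0.0705, 0.0013]), array([0.075 , 0.0732]), np.float64(89.3389)] x 0.0338 0.1073 y -0.0362 0.0385
side 1913 [array([0.073 , 0.0024]), array([0.0755, 0.0753]), np.float64(0.0512)] x 0.0352 0.1108 y -0.0352 0.0401
```

```bash
python3 -m crank '[[-0.003,0.004,0.02,0,0,0],[-0.003,0.004,0.05,0,0,0],[-0.003,0.004,0.08,0,0,0],[-0.003,0.004,0.11,0,0,0],[-0.003,0.004,0.14,0,0,0],[-0.003,0.004,0.16,0,0,0],[-0.003,0.004,0.177,0,0,0],[-0.003,0.004,0.18,0,0,0]]'
python3 tr.py .106 0 .069
python3 chk.py
```

```text
t: 6.7
position: [0.6381, -0.2146, 0.071]
orientation: [-3.141, 0.002, 0.16]
wrist_force: [-0.6, -0.3, -1.5]
width: 0.0196
grasp_force: 55.0
at [ 0.6381 -0.2146  0.071 ] yaw/tilt [9.14 0.11 0.05] t 6.7
[0.0013, -0.0038, 0.004, -0.0001, 0.0003, 0.0001] rows 0.1 0.0
tray now 0.1054 -0.0019 0.071
top 2085 [array([0.011 , 0.0109]), array([0.3752, 0.1167]), np.float64(0.0958)] x -0.1767 0.1986 y -0.0471 0.0696
side 7002 [array([0.0166, 0.0013]), array([0.1363, 0.3627]), np.float64(89.5286)] x -0.1647 0.1976 y -0.0675 0.0698
```

```bash
python3 -m crank '[[0,-0.003,0.002,0,0,0],[0,-0.003,0.005,0,0,0],[-0.01,-0.003,0.005,0,0,0],[-0.025,-0.003,0.005,0,0,0],[-0.045,-0.003,0.005,0,0,0],[-0.065,-0.003,0.005,0,0,0],[-0.085,-0.003,0.005,0,0,0],[-0.1,-0.003,0.005,0,0,0]]'
python3 tr.py -.01 0 .069
```

```text
t: 7.6
position: [0.5878, -0.2219, 0.07]
orientation: [3.141, 0.001, 0.159]
wrist_force: [-0.8, -0.5, -1.4]
width: 0.0198
grasp_force: 55.0
at [ 0.5878 -0.2219  0.07  ] yaw/tilt [ 9.09  0.03 -0.01] t 7.6
[-0.129, -0.0022, 0.002, 0.0, 0.0001, -0.0] rows 1.3 0.0
tray now 0.0545 -0.0011 0.07
```

```bash
python3 -m crank '[[-0.01,-0.002,0.003,0,0,0],[-0.025,-0.002,0.003,0,0,0],[-0.04,-0.002,0.003,0,0,0],[-0.055,-0.002,0.003,0,0,0],[-0.07,-0.002,0.003,0,0,0],[-0.085,-0.002,0.003,0,0,0],[-0.1,-0.002,0.003,0,0,0],[-0.115,-0.002,0.003,0,0,0]]'
python3 tr.py -.01 0 .069
python3 - <<'E'
from h import *
c=cams.read_camera('top');cv2.imwrite('pics/b.png',np.clip(cv2.resize(c['pixels'][190:330,370:470],None,fx=4,fy=4,interpolation=2)[...,::-1]*1.6,0,255))
d=cams.read_camera('side');cv2.imwrite('pics/b2.png',np.hstack([np.clip(cv2.resize(c['pixels'][190:330,370:470],(400,560),interpolation=2)[...,::-1]*1.6,0,255),np.clip(cv2.resize(d['pixels'][300:420,320-100:320],(400,480),interpolation=2)[...,::-1]*1.6,0,255)[:560].copy() if 0 else np.pad(np.clip(cv2.resize(d['pixels'][300:420,220:320],(400,480),interpolation=2)[...,::-1]*1.6,0,255),((0,80),(0,0),(0,0)))]))
E
```

```text
t: 8.4
position: [0.5333, -0.2297, 0.0693]
orientation: [3.14, -0.004, 0.16]
wrist_force: [3.2, -0.0, 4.6]
width: 0.02
grasp_force: 55.0
at [ 0.5333 -0.2297  0.0693] yaw/tilt [ 9.14 -0.2  -0.08] t 8.4
[-0.019, -0.0005, 0.0005, 0.0002, -0.0006, 0.0001] rows 0.2 0.0
tray now -0.0005 -0.0003 0.0693[ WARN:0@1.321] global loadsave.cpp:1063 imwrite_ Unsupported depth image for selected encoder is fallbacked to CV_8U.
```

View pics/b2.png

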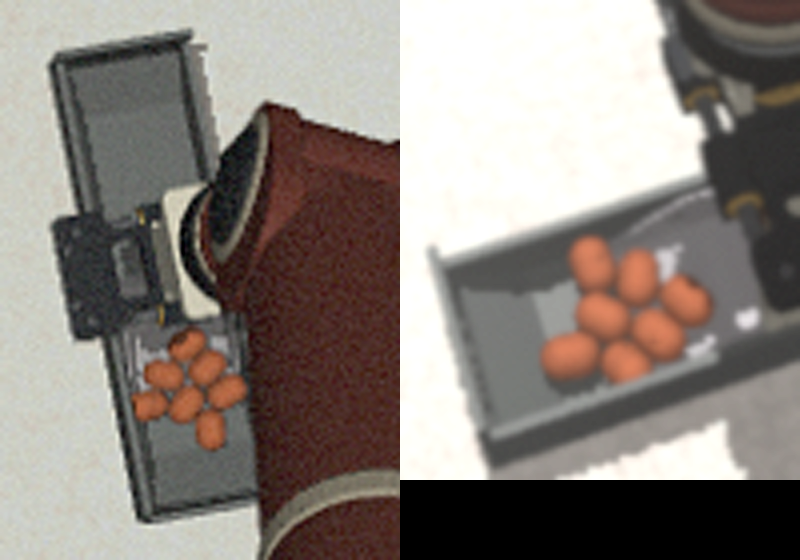

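The picture shows pebbles (right half, px 540-710, 240-390) with about three or four already inside the mouth and the rest in front of it. I'll keep pushing to the slope.

```bash
python3 -m crank '[[-0.01,0,-0.001,0,0,0],[-0.02,0,-0.001,0,0,0],[-0.03,0,-0.001,0,0,0],[-0.04,0,-0.001,0,0,0],[-0.05,0,-0.001,0,0,0],[-0.06,0,-0.001,0,0,0],[-0.07,0,-0.001,0,0,0],[-0.078,0,-0.001,0,0,0]]'
python3 tr.py -.042 0 .069
cat > v.py <<'E'
from h import *
import sys
d=cams.read_camera('side');x0,x1,y0,y1=map(int,sys.argv[2:6]) if len(sys.argv)>2 else (220,340,300,420)
cv2.imwrite('pics/'+sys.argv[1],np.clip(cv2.resize(d['pixels'][y0:y1,x0:x1],None,fx=4,fy=4,interpolation=2)[...,::-1]*1.6,0,255).astype(np.uint8))
np.savez('last_side.npz',**d)
E
python3 v.py c.png
```

```text
t: 9.3
position: [0.494, -0.2357, 0.0692]
orientation: [3.141, -0.002, 0.16]
wrist_force: [4.6, 0.3, 4.9]
width: 0.0199
grasp_force: 55.0
at [ 0.494  -0.2357  0.0692] yaw/tilt [ 9.14 -0.09 -0.03] t 9.3
[-0.0035, 0.0002, 0.0003, 0.0001, -0.0002, 0.0001] rows 0.0 0.0
tray now -0.0403 0.0001 0.0692
```

View pics/c.png

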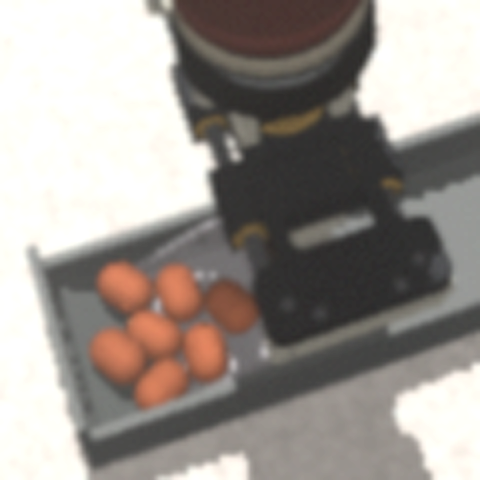

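Picture c: three pebbles are in the scoop (px 180-250, 290-350) and four sit at the lip on the slope (100-180, 290-390). Next I drive the lip up the slope with the mouth tipping up.

```bash
python3 tr.py -.055 0 .0686 0 -8.4
```

```text
at [ 0.4931 -0.2359  0.0691] yaw/tilt [ 9.11 -0.01 -0.01] t 9.35
[-0.0276, 0.0001, 0.0011, 0.0, -0.0234, 0.0] rows 0.3 1.0
tray now -0.0412 0.0 0.0691
```

```bash
python3 -m crank '[[-0.004,0,0,0,-0.0035,0],[-0.008,0,0,0,-0.007,0],[-0.012,0,0,0,-0.0105,0],[-0.016,0,0,0,-0.014,0],[-0.02,0,0,0,-0.017,0],[-0.024,0,0,0,-0.02,0],[-0.0276,0,0,0,-0.0234,0],[-0.0276,0,0,0,-0.0234,0]]'
python3 tr.py -.055 0 .0686 0 -8.4
python3 v.py d.png
```

```text
t: 10.15
position: [0.4791, -0.2379, 0.0686]
orientation: [-3.141, 0.151, 0.16]
wrist_force: [2.3, 0.4, 4.7]
width: 0.0198
grasp_force: 55.0
at [ 0.4791 -0.2379  0.0686] yaw/tilt [9.15 8.64 0.03] t 10.15
[0.0006, 0.0006, -0.0, -0.0001, 0.0007, 0.0001] rows 0.0 0.0
tray now -0.0553 0.0003 0.0686
```

View pics/d.png

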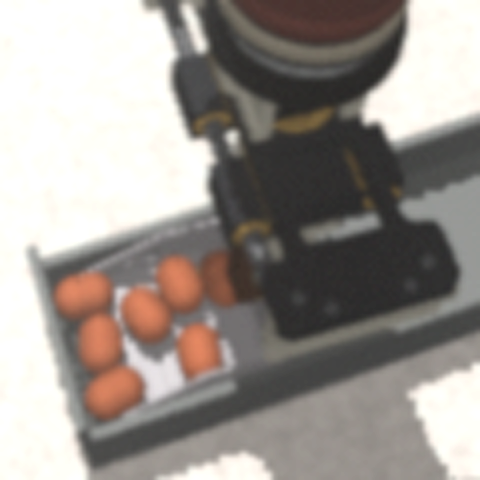

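Four are in the scoop and three are against the end wall (px 80-115, 290-395). I'll wedge the lip to the wall, then tip up and lift.

```bash
python3 tr.py -.061 0 .0686 0 -12
python3 tr.py -.052 0 .0700 0 -25
```

```text
at [ 0.4791 -0.2379  0.0687] yaw/tilt [9.13 8.61 0.03] t 10.2
[-0.0112, 0.0005, 0.0018, -0.0001, -0.0094, 0.0001] rows 0.1 0.4
tray now -0.0553 0.0003 0.0687
at [ 0.4791 -0.2379  0.0687] yaw/tilt [9.13 8.61 0.03] t 10.2
[0.0062, 0.0005, -0.0036, -0.0, -0.0455, 0.0001] rows 0.1 1.9
tray now -0.0553 0.0003 0.0687
```

```bash
python3 -m crank '[[-0.003,0,0,0,-0.003,0],[-0.006,0,0.001,0,-0.006,0],[-0.009,0,0.001,0,-0.009,0],[-0.012,0,0.002,0,-0.0094,0],[-0.012,0,0.002,0,-0.0094,0],[-0.012,0,0.002,0,-0.0094,0],[-0.012,0,0.002,0,-0.0094,0],[-0.012,0,0.002,0,-0.0094,0]]'
python3 tr.py -.052 0 .0700 0 -25
python3 v.py e.png
```

```text
t: 11.0
position: [0.473, -0.2387, 0.0683]
orientation: [-3.141, 0.208, 0.159]
wrist_force: [0.8, -0.7, -2.0]
width: 0.0195
grasp_force: 55.0
at [ 0.473  -0.2387  0.0683] yaw/tilt [ 9.12 11.93  0.06] t 11.0
[0.0179, 0.0009, -0.0073, -0.0001, -0.0363, 0.0001] rows 0.2 1.5
tray now -0.0615 0.0004 0.0683
```

View pics/e.png

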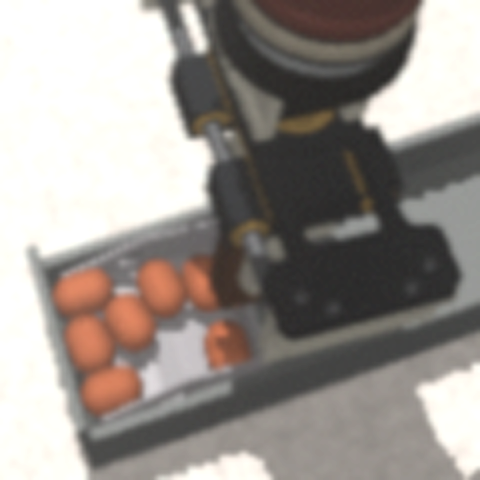

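The lip is now under all three pebbles at the wall (px 80-110, 290-390). Now tip up.

```bash
python3 -m crank '[[0.002,0,-0.001,0,-0.005,0],[0.004,0,-0.002,0,-0.010,0],[0.006,0,-0.003,0,-0.015,0],[0.009,0,-0.004,0,-0.02,0],[0.012,0,-0.005,0,-0.025,0],[0.015,0,-0.006,0,-0.031,0],[0.018,0,-0.0075,0,-0.0363,0],[0.018,0,-0.0075,0,-0.0363,0]]'
python3 tr.py -.035 0 .1600 0 -25
python3 v.py f.png
```

```text
t: 11.85
position: [0.4841, -0.2365, 0.0696]
orientation: [-3.14, 0.435, 0.161]
wrist_force: [-0.5, 0.9, -2.1]
width: 0.0199
grasp_force: 55.0
at [ 0.4841 -0.2365  0.0696] yaw/tilt [ 9.23 24.9   0.06] t 11.85
[-0.0485, 0.0016, -0.1768, -0.0, -0.0003, 0.0003] rows 1.8 0.0
tray now -0.0502 0.0008 0.0696
```

View pics/f.png

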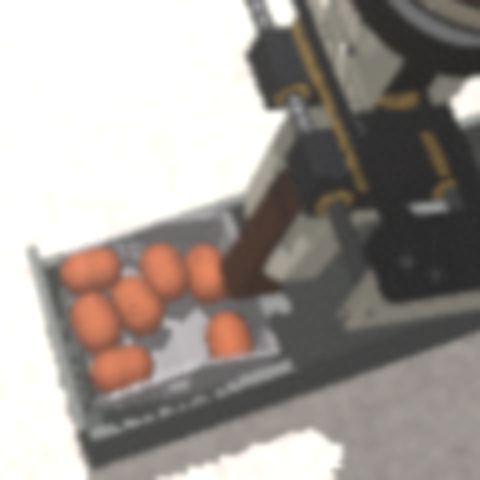

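All seven are on the scoop but still near the mouth (px 70-250, 250-390). I'll tilt further by the wall so they slide back.

```bash
python3 tr.py -.0475 0 .0640 0 -38
```

```text
at [ 0.4835 -0.2369  0.0699] yaw/tilt [ 9.18 24.9   0.04] t 11.9
[0.0111, 0.0011, 0.0078, -0.0, -0.0364, 0.0002] rows 0.1 1.5
tray now -0.0509 0.0005 0.0699
```

```bash
python3 -m crank '[[0.001,0,0.001,0,-0.005,0],[0.003,0,0.002,0,-0.010,0],[0.004,0,0.003,0,-0.015,0],[0.006,0,0.004,0,-0.02,0],[0.008,0,0.005,0,-0.025,0],[0.009,0,0.006,0,-0.031,0],[0.011,0,0.0075,0,-0.0364,0],[0.011,0,0.0075,0,-0.0364,0]]'
python3 tr.py -.03 0 .1700 0 -25
python3 v.py g.png
```

```text
t: 12.7
position: [0.4868, -0.2363, 0.0638]
orientation: [-3.14, 0.663, 0.161]
wrist_force: [-0.1, 0.9, -2.5]
width: 0.0196
grasp_force: 55.0
at [ 0.4868 -0.2363  0.0638] yaw/tilt [ 9.2  38.    0.09] t 12.7
[-0.1031, 0.0011, -0.1889, -0.0001, 0.0361, 0.0002] rows 2.2 1.5
tray now -0.0475 0.0006 0.0638
```

View pics/g.png

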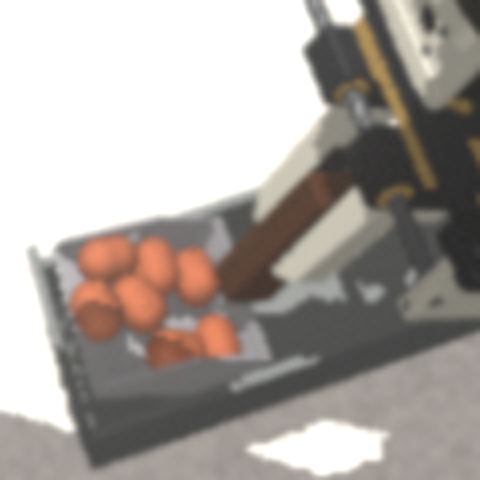

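Pebbles have packed toward the back (px 80-230, 240-360). Lift, then carry to the box.

```bash
python3 -m crank '[[-0.01,0,-0.012,0,0,0],[-0.03,0,-0.038,0,0,0],[-0.055,0,-0.070,0,0,0],[-0.085,0,-0.108,0,0,0],[-0.117,0,-0.149,0,0,0],[-0.15,0,-0.191,0,0.004,0],[-0.17,0,-0.217,0,0.008,0],[-0.185,0,-0.236,0,0.012,0]]'
cat > bx.py <<'E'
# bx.py lipx lipy lipz tilt : box frame lip target
import sys,subprocess,numpy as np
BX,BY,YAW=.5407,.1991,9.8
lx,ly,lz,t=map(float,sys.argv[1:5]);C,S=np.cos(np.radians(t)),np.sin(np.radians(t))
X=lx+.0735*C-.064*S;Z=lz+.0735*S+.064*C
c,s=np.cos(np.radians(YAW)),np.sin(np.radians(YAW))
subprocess.run(['python3','d.py',str(BX+c*X-s*ly),str(BY+s*X+c*ly),str(Z),str(YAW),str(t)])
E
python3 bx.py -.045 .015 .2 -25
python3 - <<'E'
from h import *
# box refit: rim points in box frame; latch, lid
c,s=np.cos(np.radians(9.8)),np.sin(np.radians(9.8))
for n in('top','side'):
    d=dict(np.load(n+'0.npz'));W=cloud(d);x=W[...,0]-.5407;y=W[...,1]-.1991
    X=x*c+y*s;Y=-x*s+y*c;Z=W[...,2]
    near=(abs(X)<.13)&(abs(Y)<.12)
    m=near&(Z>.074)&(Z<.086)&(X>-.072)&(X<.06)
    print(n,'rim',np.percentile(X[m],[1,50,99]).round(4),np.percentile(Y[m],[1,99]).round(4))
    for yy in(-.05,.05):
        k=m&(abs(Y-yy)<.02)&(X<-.05); print('  front rim x at y',yy,np.percentile(X[k],[2,98]).round(4))
    for lo,hi in((.1,.13),(.13,.16),(.16,.19)):
        k=near&(Z>lo)&(Z<hi)&(X<-.06); print('  latch',lo,k.sum(),np.median(X[k]).round(4),np.median(Y[k]).round(4),Y[k].min().round(3),Y[k].max().round(3))
    for lo,hi in((.1,.12),(.16,.18),(.2,.22)):
        k=near&(Z>lo)&(Z<hi)&(X>.05); print('  lid',lo,np.percentile(X[k],[5,50,95]).round(4))
E
```

```text
t: 13.55
position: [0.4867, -0.2372, 0.2173]
orientation: [3.14, 0.583, 0.158]
wrist_force: [0.2, 0.6, -2.6]
width: 0.0199
grasp_force: 55.0
at [ 0.4867 -0.2372  0.2173] yaw/tilt [ 9.04 33.41 -0.1 ] t 13.55
[0.2737, -0.8757, -0.2053, -0.0007, 0.0234, -0.0018] rows 9.4 1.0
top rim [-0.0715 -0.0414  0.057 ] [-0.0848  0.0841]
  front rim x at y -0.05 [-0.0714 -0.067 ]
  front rim x at y 0.05 [-0.0694 -0.0646]
  latch 0.1 67 -0.0855 -0.0413 -0.054 0.036
  latch 0.13 34 -0.0848 -0.0256 -0.032 -0.015
  latch 0.16 36 -0.0835 -0.0117 -0.019 -0.003
  lid 0.1 [0.0693 0.0703 0.0714]
  lid 0.16 [0.0727 0.0737 0.0748]
  lid 0.2 [0.0752 0.0766 0.0832]
side rim [-0.0709 -0.0138  0.0581] [-0.0852  0.0874]
  front rim x at y -0.05 [-0.0708 -0.0658]
  front rim x at y 0.05 [-0.0672 -0.0663]
  latch 0.1 98 -0.085 -0.0364 -0.052 -0.022
  latch 0.13 83 -0.0834 -0.0204 -0.03 -0.004
  latch 0.16 36 -0.0829 -0.0116 -0.017 -0.003
  lid 0.1 [0.0698 0.0711 0.0756]
  lid 0.16 [0.0732 0.074  0.0772]
  lid 0.2 [0.0753 0.0766 0.083 ]
```

```bash
sed -i 's/YAW=.5407,.1991,9.8/YAW=.5407,.1991,9.3/;s/.5407,.1991,9.8/.5407,.1991,9.3/' bx.py
python3 -m crank '[[0.01,-0.03,-0.02,0,0.002,0],[0.03,-0.09,-0.05,0,0.004,0],[0.06,-0.17,-0.08,0,0.006,0],[0.09,-0.26,-0.12,0,0.008,0],[0.12,-0.35,-0.15,0,0.01,0],[0.15,-0.44,-0.18,0,0.01,0],[0.18,-0.52,-0.2,0,0.01,0],[0.2,-0.58,-0.205,0,0.01,0]]'
python3 bx.py -.045 .03 .2 -25
```

```text
t: 14.35
position: [0.5788, 0.0778, 0.2439]
orientation: [-3.137, 0.525, 0.167]
wrist_force: [-0.7, 0.2, -2.9]
width: 0.0195
grasp_force: 55.0
at [0.5788 0.0778 0.2439] yaw/tilt [ 9.58 30.06  0.28] t 14.35
[0.0714, -0.3115, -0.0005, -0.0004, 0.0141, 0.0007] rows 3.2 0.6
```

```bash
python3 -m crank '[[0.002,-0.04,-0.02,0,0.002,0],[0.01,-0.08,-0.03,0,0.004,0],[0.02,-0.12,-0.036,0,0.006,0],[0.03,-0.17,-0.036,0,0.008,0],[0.04,-0.22,-0.036,0,0.01,0],[0.05,-0.27,-0.036,0,0.012,0],[0.054,-0.3,-0.036,0,0.014,0],[0.054,-0.3115,-0.036,0,0.014,0]]'
python3 bx.py -.045 .03 .14 -15
python3 v.py i.png 230 350 120 240
```

```text
t: 15.15
position: [0.5855, 0.2323, 0.2471]
orientation: [-3.141, 0.436, 0.162]
wrist_force: [0.1, 0.6, -2.6]
width: 0.0196
grasp_force: 55.0
at [0.5855 0.2323 0.2471] yaw/tilt [ 9.26 25.01  0.06] t 15.15
[0.0416, -0.0087, 0.1224, -0.0002, 0.0278, -0.0001] rows 1.3 1.2
```

View pics/i.png

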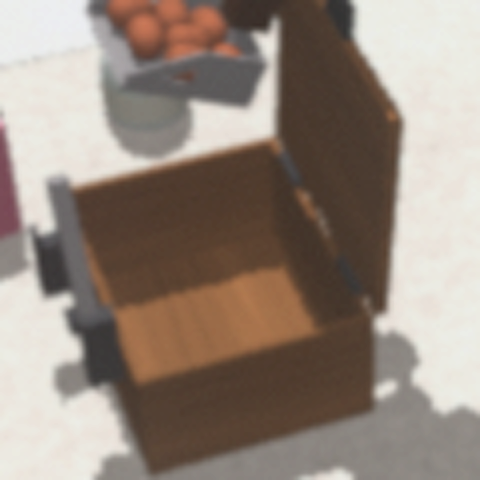

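The scoop is full above the box, with pebbles at px (110-240, 0-60). The latch leans across at (75,260). Now the pour.

```bash
python3 -m crank '[[0.004,-0.002,0.01,0,0.003,0],[0.012,-0.004,0.035,0,0.007,0],[0.02,-0.006,0.06,0,0.012,0],[0.03,-0.008,0.09,0,0.018,0],[0.037,-0.008,0.11,0,0.024,0],[0.042,-0.008,0.122,0,0.028,0],[0.042,-0.008,0.122,0,0.028,0],[0.042,-0.008,0.122,0,0.028,0]]'
python3 bx.py -.015 .03 .105 12
python3 bx.py -.003 .03 .08 35
```

```text
t: 16.0
position: [0.5794, 0.232, 0.1832]
orientation: [3.14, 0.261, 0.157]
wrist_force: [0.0, 0.1, -1.8]
width: 0.0198
grasp_force: 55.0
at [0.5794 0.232  0.1832] yaw/tilt [ 9.   14.94 -0.07] t 16.0
[0.0003, -0.0075, 0.0005, 0.0002, 0.0748, -0.0008] rows 0.1 3.1
at [0.5794 0.232  0.1832] yaw/tilt [ 9.   14.94 -0.07] t 16.0
[-0.0401, -0.0073, 0.0284, 0.0003, 0.1387, -0.0008] rows 0.5 5.8
```

```bash
python3 -m crank '[[0,-0.003,0,0,0.018,0],[0,-0.0075,0,0,0.037,0],[0,-0.0075,0,0,0.056,0],[0,-0.0075,0,0,0.075,0],[-0.01,-0.0075,0.007,0,0.091,0],[-0.02,-0.0075,0.014,0,0.107,0],[-0.03,-0.0075,0.021,0,0.123,0],[-0.04,-0.0075,0.028,0,0.139,0]]'
python3 bx.py -.003 .03 .07 65
```

```text
t: 16.8
position: [0.5571, 0.2339, 0.1819]
orientation: [3.137, -0.599, 0.156]
wrist_force: [18.3, 22.9, 11.6]
width: 0.0197
grasp_force: 55.0
at [0.5571 0.2339 0.1819] yaw/tilt [  8.91 -34.33  -0.28] t 16.8
[-0.106, 0.0041, -0.0283, 0.0016, 0.0852, -0.0005] rows 1.1 3.6
```

```bash
python3 - <<'E'
from h import *
im=[]
for n,(a,b,e,f) in(('top',(170,300,190,320)),('side',(210,340,70,240))):
    d=cams.read_camera(n);np.savez('last_'+n+'.npz',**d);q=d['pixels'][e:f,a:b];k=400/(b-a)
    q=cv2.resize(q,None,fx=k,fy=k,interpolation=2);im.append(np.pad(q,((0,560-q.shape[0]),(0,0),(0,0))))
cv2.imwrite('pics/j.png',np.clip(np.hstack(im)[...,::-1]*1.6,0,255).astype(np.uint8))
print(robot.get_obs()['wrist_force'],robot.get_obs()['wrist_torque'],robot.get_obs()['qpos'].round(3))
E
```

```text
[ 0.15172045  0.42453067 -0.68432926] [-0.00804895  0.76904311  0.03378554] [-0.89   0.462  0.464  2.145  0.377  0.019 -2.308]
```

View pics/j.png

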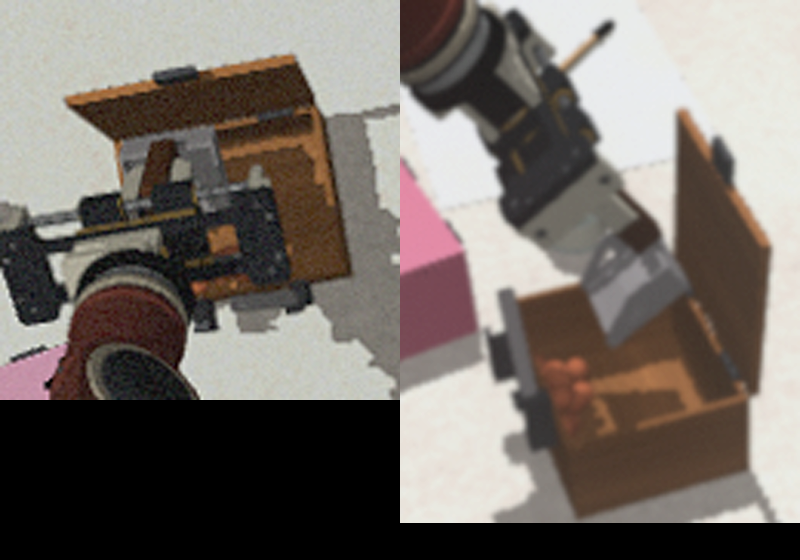

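The pebbles are in the box near its front wall (side view px 540-590, 360-430) and the scoop looks empty. The force was only a transient, from joint 6 near its limit. Back off upward.

```bash
python3 bx.py -.045 .03 .19 5; python3 bx.py -.045 -.12 .19 5
```

```text
at [0.5539 0.2369 0.1802] yaw/tilt [  9.57 -34.    -0.61] t 16.9
[0.0952, 0.0118, -0.1286, 0.0014, -0.0806, 0.0003] rows 1.6 3.4
at [0.5539 0.2369 0.1802] yaw/tilt [  9.57 -34.    -0.61] t 16.9
[0.094, 0.3117, -0.1262, 0.0014, -0.0806, 0.0003] rows 3.5 3.4
```

```bash
python3 -m crank '[[0.02,0.002,-0.03,0,-0.01,0],[0.05,0.005,-0.07,0,-0.03,0],[0.08,0.01,-0.11,0,-0.05,0],[0.095,0.01,-0.1286,0,-0.07,0],[0.095,0.01,-0.1286,0,-0.08,0],[0.095,0.01,-0.1286,0,-0.08,0],[0.095,0.01,-0.1286,0,-0.08,0],[0.095,0.01,-0.1286,0,-0.08,0]]'
python3 bx.py -.06 -.3 .19 0
```

```text
t: 17.7
position: [0.5608, 0.2319, 0.2612]
orientation: [3.139, -0.096, 0.158]
wrist_force: [-0.5, -0.1, -1.4]
width: 0.0196
grasp_force: 55.0
at [0.5608 0.2319 0.2612] yaw/tilt [ 9.05 -5.51 -0.15] t 17.7
[-0.0216, 0.6583, 0.0142, 0.0005, -0.0153, -0.0007] rows 6.6 0.6
```

Now return to over the trough, far half.

```bash
python3 -m crank '[[0,0.06,0,0,-0.004,0],[0,0.15,0,0,-0.008,0],[0,0.24,0,0,-0.012,0],[0,0.33,0,0,-0.0153,0],[0,0.42,0,0,-0.0153,0],[0,0.51,0,0,-0.0153,0],[0,0.6,0,0,-0.0153,0],[0,0.6583,0,0,-0.0153,0]]'
python3 - <<'E'
from h import *
im=[]
for n,(a,b,e,f) in(('top',(190,300,190,310)),('side',(220,340,90,240))):
    d=cams.read_camera(n);np.savez('last_'+n+'.npz',**d);q=d['pixels'][e:f,a:b];k=400/(b-a)
    q=cv2.resize(q,None,fx=k,fy=k,interpolation=2);im.append(np.pad(q,((0,560-q.shape[0]),(0,0),(0,0))))
    W=cloud(d);C=d['pixels'].astype(int);o=(C[...,0]>2.2*C[...,2])&(C[...,0]>1.5*C[...,1])&np.isfinite(W[...,0])
    c,s=np.cos(np.radians(9.1)),np.sin(np.radians(9.1))
    X=(W[...,0]-.5338)*c+(W[...,1]+.2294)*s;Y=-(W[...,0]-.5338)*s+(W[...,1]+.2294)*c
    print(n,'tray orange',(o&(abs(X)<.15)&(abs(Y)<.045)&(W[...,2]<.05)).sum(),'desk orange elsewhere low',(o&(W[...,2]>.005)&(W[...,2]<.03)&(W[...,0]>.3)&(W[...,0]<.8)&(abs(W[...,1])<.35)).sum())
cv2.imwrite('pics/k.png',np.clip(np.hstack(im)[...,::-1]*1.6,0,255).astype(np.uint8))
E
python3 tr.py .105 0 .2
```

```text
t: 18.5
position: [0.6122, -0.0969, 0.2626]
orientation: [3.136, -0.0, 0.154]
wrist_force: [0.2, 0.0, -2.2]
width: 0.0196
grasp_force: 55.0
top tray orange 0 desk orange elsewhere low 550
side tray orange 0 desk orange elsewhere low 136
at [ 0.6121 -0.0999  0.2623] yaw/tilt [ 8.51  0.03 -0.48] t 18.6
[0.0169, 0.2299, 0.1266, 0.0013, 0.0001, -0.0016] rows 2.6 0.1
tray now 0.0978 0.1155 0.2623
```

View pics/k.png

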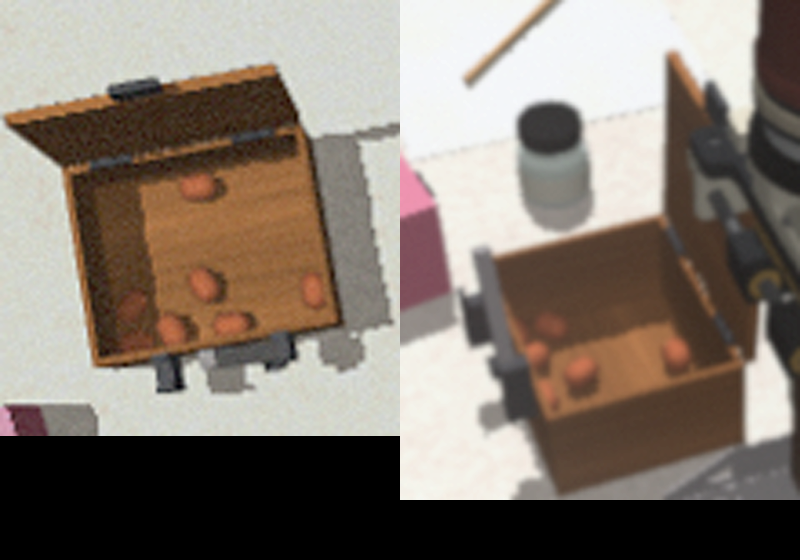

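All seven are in the box: left view px (198,187), (207,285), (315,292), (233,323), (175,328), (132,303) and (135,340). The trough is empty, so the scoop goes back into it.

```bash
python3 -m crank '[[0,0.05,0,0,0,0],[-0.02,0.1,0,0,0,0],[-0.04,0.16,0,0,0,0],[-0.06,0.2,0.03,0,0,0],[-0.09,0.23,0.08,0,0,-0.0016],[-0.09,0.23,0.12,0,0,-0.0016],[-0.09,0.23,0.16,0,0,-0.0016],[-0.09,0.23,0.16,0,0,-0.0016]]'
python3 tr.py .05 0 .15
python3 chk.py
```

```text
t: 19.4
position: [0.5843, -0.211, 0.1802]
orientation: [-3.14, 0.005, 0.17]
wrist_force: [-0.4, 0.4, -0.9]
width: 0.0197
grasp_force: 55.0
at [ 0.5843 -0.211   0.1802] yaw/tilt [9.73 0.3  0.06] t 19.4
[-0.0055, 0.0203, 0.0604, -0.0002, 0.0008, 0.0017] rows 0.6 0.1
tray now 0.0528 0.0101 0.1802
top 680 [array([0.0164, 0.0078]), array([0.0754, 0.076 ]), np.float64(0.3196)] x -0.0215 0.0539 y -0.0302 0.0458
side 1946 [array([0.019 , 0.0093]), array([0.0758, 0.0756]), np.float64(0.6465)] x -0.019 0.0573 y -0.0284 0.047
```

```bash
python3 -m crank '[[-0.005,0.016,0.02,0,0,0.001],[-0.005,0.016,0.06,0,0,0.001],[-0.005,0.016,0.06,0,0,0.001],[-0.005,0.016,0.06,0,0,0.001],[-0.005,0.016,0.06,0,0,0.001],[-0.005,0.016,0.06,0,0,0.001],[-0.005,0.016,0.06,0,0,0.001],[-0.005,0.016,0.06,0,0,0.001]]'
python3 tr.py .05 0 .0695
```

```text
t: 20.3
position: [0.5859, -0.2223, 0.1538]
orientation: [3.138, -0.002, 0.161]
wrist_force: [-0.2, -0.7, -2.0]
width: 0.0198
grasp_force: 55.0
at [ 0.5859 -0.2223  0.1538] yaw/tilt [ 9.21 -0.09 -0.22] t 20.3
[-0.0055, -0.0032, 0.1686, 0.0006, -0.0002, 0.0003] rows 1.7 0.0
tray now 0.0526 -0.0013 0.1538
```

```bash
python3 -m crank '[[-0.005,-0.002,0.02,0.0003,0,0],[-0.005,-0.002,0.05,0.0003,0,0],[-0.005,-0.002,0.085,0.0003,0,0],[-0.005,-0.002,0.12,0.0003,0,0],[-0.005,-0.002,0.145,0.0003,0,0],[-0.005,-0.002,0.16,0.0003,0,0],[-0.005,-0.002,0.168,0.0003,0,0],[-0.005,-0.002,0.168,0.0003,0,0]]'
python3 tr.py .05 0 .069
```

```text
t: 21.1
position: [0.5835, -0.2221, 0.0696]
orientation: [3.14, -0.001, 0.161]
wrist_force: [0.3, 0.1, -1.1]
width: 0.0196
grasp_force: 55.0
at [ 0.5835 -0.2221  0.0696] yaw/tilt [ 9.21 -0.08 -0.11] t 21.1
[-0.0005, -0.0013, 0.0012, 0.0003, -0.0002, 0.0003] rows 0.0 0.0
tray now 0.0502 -0.0006 0.0696
```

```bash
python3 -m crank '[[0,0,0.001,0,0,0],[0,0,0.002,0,0,0],[0,0,0.002,0,0,0],[0,0,0.002,0,0,0],[0,0,0.002,0,0,0],[0,0,0.002,0,0,0],[0,0,0.002,0,0,0],[0,0,0.002,0,0,0]]'
python3 -m crank '[[0,0,0,0,0,0],[0,0,0,0,0,0],[0,0,0,0,0,0],[0,0,0,0,0,0],[0,0,0,0,0,0],[0,0,0,0,0,0],[0,0,0,0,0,0],[0,0,0,0,0,0]]' 0.1 20
python3 -m crank '[[0,0,-0.02,0,0,0],[0,0,-0.06,0,0,0],[0,0,-0.12,0,0,0],[0,0,-0.2,0,0,0],[0,0,-0.28,0,0,0],[0,0,-0.36,0,0,0],[0,0,-0.4,0,0,0],[0,0,-0.4,0,0,0]]'
```

```text
t: 21.9
position: [0.5839, -0.2222, 0.0693]
orientation: [3.139, -0.002, 0.161]
wrist_force: [-0.1, -1.0, 5.3]
width: 0.0196
grasp_force: 55.0
t: 22.7
position: [0.5832, -0.222, 0.0684]
orientation: [3.14, -0.001, 0.161]
wrist_force: [-0.3, 0.1, -0.5]
width: 0.0513
grasp_force: 0.0
t: 23.5
position: [0.585, -0.2223, 0.2732]
orientation: [3.136, -0.009, 0.161]
wrist_force: [0.3, 0.3, -0.6]
width: 0.0511
grasp_force: 0.0
```

```bash
cat > b2.py <<'E'
# b2.py x y z [tilt] [yawadd]: TCP target in box frame
import sys,subprocess,numpy as np
from plant import robot
BX,BY,YAW=.5407,.1991,9.3
a=[float(v) for v in sys.argv[1:]]+[0,0]
c,s=np.cos(np.radians(YAW)),np.sin(np.radians(YAW))
p=robot.get_obs()['position'];dx,dy=p[0]-BX,p[1]-BY
print('box now',round(c*dx+s*dy,4),round(-s*dx+c*dy,4),round(p[2],4))
X,Y,Z,t,dyaw=a[:5]
subprocess.run(['python3','d.py',str(BX+c*X-s*Y),str(BY+s*X+c*Y),str(Z),str(YAW+dyaw),str(t)])
E
python3 b2.py -.085 .028 .25
```

```text
at [ 0.585  -0.2223  0.2732] yaw/tilt [ 9.2  -0.52 -0.34] t 23.5
[-0.1231, -0.9021, 0.0399, 0.001, -0.0014, -0.0003] rows 9.1 0.1
box now -0.0244 -0.423 0.2732
```

```bash
python3 -m crank '[[-0.02,-0.06,0,0,0,0],[-0.05,-0.14,0,0,0,0],[-0.07,-0.24,0,0,0,0],[-0.1,-0.34,0,0,0,0],[-0.123,-0.44,0,0,0,0],[-0.123,-0.54,0,0,0,0],[-0.123,-0.64,0,0,0,0],[-0.123,-0.72,0,0,0,0]]' -1 20
python3 -m crank '[[0,-0.07,0,0,0,0],[0,-0.13,0,0,0,0],[0,-0.18,0,0,0,0],[0,-0.18,0.03,0,0,0],[0,-0.18,0.04,0,0,0],[0,-0.18,0.04,0,0,0],[0,-0.18,0.04,0,0,0],[0,-0.18,0.04,0,0,0]]'
python3 b2.py -.085 .03 .145
```

```text
t: 24.3
position: [0.4628, 0.126, 0.2669]
orientation: [3.14, 0.001, 0.162]
wrist_force: [0.7, 1.1, 0.7]
width: 0.0007
grasp_force: 0.0
t: 25.1
position: [0.4507, 0.212, 0.2479]
orientation: [3.14, -0.001, 0.159]
wrist_force: [-0.1, -0.4, -0.1]
width: 0.0003
grasp_force: 0.0
at [0.4507 0.212  0.2479] yaw/tilt [ 9.12 -0.08 -0.09] t 25.1
[0.0031, -0.0058, 0.2058, 0.0003, -0.0002, -0.0005] rows 2.1 0.0
box now -0.0867 0.0273 0.2479
```

```bash
python3 -m crank '[[0.003,-0.006,0.03,0,0,0],[0.003,-0.006,0.07,0,0,0],[0.003,-0.006,0.11,0,0,0],[0.003,-0.006,0.15,0,0,0],[0.003,-0.006,0.18,0,0,0],[0.003,-0.006,0.2,0,0,0],[0.003,-0.006,0.2,0,0,0],[0.003,-0.006,0.2,0,0,0]]'
python3 -m crank '[[0,0.015,0,0,0,0],[0,0.03,0,0,0,0],[0,0.045,0,0,0,0],[0,0.06,0,0,0,0],[0,0.075,0,0,0,0],[0,0.09,0,0,0,0],[0,0.1,0,0,0,0],[0,0.108,0,0,0,0]]'
python3 b2.py -.085 .01 .26
```

```text
t: 25.9
position: [0.4519, 0.2158, 0.1481]
orientation: [3.14, -0.002, 0.16]
wrist_force: [0.7, 0.3, 0.3]
width: 0.0003
grasp_force: 0.0
t: 26.7
position: [0.4601, 0.1617, 0.1476]
orientation: [3.14, -0.001, 0.16]
wrist_force: [-0.5, 1.6, 1.2]
width: 0.0006
grasp_force: 0.5
at [0.4601 0.1617 0.1476] yaw/tilt [ 9.18 -0.04 -0.1 ] t 26.7
[0.0012, -0.0674, -0.2249, 0.0003, -0.0001, -0.0003] rows 2.3 0.0
box now -0.0856 -0.0239 0.1476
```

```bash
python3 -m crank '[[0,-0.01,-0.08,0,0,0],[0,-0.02,-0.18,0,0,0],[0,-0.03,-0.28,0,0,0],[0.03,-0.04,-0.31,0,0,0],[0.1,-0.05,-0.31,0,0,0],[0.2,-0.05,-0.31,0,0,0],[0.3,-0.05,-0.31,0,0,0],[0.4,-0.05,-0.31,0,0,0]]'
python3 b2.py .118 0 .3
cat > lat.py <<'E'
from h import *
c,s=np.cos(np.radians(9.3)),np.sin(np.radians(9.3))
for n in('top','side'):
    d=cams.read_camera(n);np.savez('last_'+n+'.npz',**d)
    W=cloud(d);x=W[...,0]-.5407;y=W[...,1]-.1991;X=x*c+y*s;Y=-x*s+y*c;Z=W[...,2]
    g=(abs(X+.085)<.018)&(abs(Y)<.1)
    for lo,hi in((.085,.1),(.1,.115),(.115,.13),(.13,.145),(.145,.16),(.16,.18)):
        k=g&(Z>lo)&(Z<hi)
        if k.sum()>3: print(n,lo,k.sum(),'x',np.median(X[k]).round(4),'y',np.percentile(Y[k],[5,50,95]).round(4))
    k=(abs(Y)<.08)&(Z>.07)&(Z<.24)&(X>-.06)&(X<.11)
    A=np.degrees(np.arctan2(Z[k]-.08,.07-X[k])); r=np.hypot(Z[k]-.08,.07-X[k]); print(n,'lid ang',np.percentile(A[(r>.03)&(r<.15)],[10,50,90]).round(1))
E
python3 lat.py
```

```text
t: 27.5
position: [0.6548, 0.2187, 0.3026]
orientation: [3.139, -0.0, 0.161]
wrist_force: [1.1, 0.7, 0.5]
width: 0.0002
grasp_force: 0.0
at [0.6548 0.2187 0.3026] yaw/tilt [ 9.2  -0.01 -0.15] t 27.5
[0.0044, 0.0018, 0.0051, 0.0004, -0.0, -0.0003] rows 0.1 0.0
box now 0.1158 0.0009 0.3026
top 0.085 26 x -0.084 y [-0.0546 -0.0515 -0.0465]
top 0.1 9 x -0.0786 y [-0.0545 -0.05   -0.0467]
top 0.16 11 x -0.0838 y [-0.055  -0.0532 -0.0512]
top lid ang [91.6 92.6 94.3]
side 0.085 122 x -0.0845 y [-0.0534 -0.0457  0.039 ]
side 0.1 40 x -0.0872 y [-0.052  -0.0462 -0.0409]
side 0.115 27 x -0.0846 y [-0.0499 -0.0473 -0.0423]
side 0.13 30 x -0.0849 y [-0.0512 -0.0497 -0.0463]
side 0.145 28 x -0.0848 y [-0.053  -0.0504 -0.0436]
side 0.16 43 x -0.0838 y [-0.054  -0.0507 -0.0434]
side lid ang [91.4 92.7 93.6]
```

```bash
python3 -m crank '[[0.004,0,0.03,0,0,0],[0.004,0,0.08,0,0,0],[0.004,0,0.13,0,0,0],[0.004,0,0.18,0,0,0],[0.004,0,0.22,0,0,0],[0.004,0,0.245,0,0,0],[0.004,0,0.245,0,0,0],[0.004,0,0.245,0,0,0]]'
python3 b2.py .05 0 .175
```

```text
t: 28.4
position: [0.6555, 0.2195, 0.1811]
orientation: [3.14, -0.002, 0.161]
wrist_force: [0.0, -0.7, -0.2]
width: 0.0004
grasp_force: 0.0
at [0.6555 0.2195 0.1811] yaw/tilt [ 9.21 -0.1  -0.08] t 28.4
[-0.1332, 0.0033, 0.0119, 0.0002, -0.0003, -0.0002] rows 1.3 0.0
box now 0.1166 0.0016 0.1811
```

```bash
python3 -m crank '[[-0.03,0.002,0,0,0,0],[-0.05,0.002,0,0,0,0],[-0.065,0.002,0,0,0,0],[-0.08,0.002,0,0,0,0],[-0.095,0.002,0,0,0,0],[-0.11,0.002,0.005,0,0,0],[-0.12,0.002,0.008,0,0,0],[-0.133,0.002,0.012,0,0,0]]'
python3 b2.py .024 0 .154; python3 b2.py .002 0 .132
```

```text
t: 29.2
position: [0.5894, 0.2079, 0.1741]
orientation: [3.14, -0.001, 0.161]
wrist_force: [0.8, 0.4, 3.0]
width: 0.0004
grasp_force: 1.2
at [0.5894 0.2079 0.1741] yaw/tilt [ 9.21 -0.04 -0.08] t 29.2
[-0.0511, 0.0016, 0.0402, 0.0002, -0.0001, -0.0002] rows 0.6 0.0
box now 0.0495 0.0008 0.1741
at [0.5894 0.2079 0.1741] yaw/tilt [ 9.21 -0.04 -0.08] t 29.2
[-0.0951, 0.0016, 0.0841, 0.0002, -0.0001, -0.0002] rows 1.3 0.0
box now 0.0495 0.0008 0.1741
```

```bash
python3 -m crank '[[-0.017,0.001,0.013,0,0,0],[-0.034,0.001,0.026,0,0,0],[-0.051,0.001,0.04,0,0,0],[-0.065,0.001,0.055,0,0,0],[-0.08,0.001,0.07,0,0,0],[-0.095,0.001,0.084,0,0,0],[-0.106,0.001,0.105,0,0,0],[-0.117,0.001,0.126,0,0,0]]'
python3 b2.py -.015 0 .088
```

```text
t: 30.0
position: [0.5317, 0.1977, 0.1104]
orientation: [3.14, -0.001, 0.161]
wrist_force: [1.3, -0.3, 0.6]
width: 0.0004
grasp_force: 0.7
at [0.5317 0.1977 0.1104] yaw/tilt [ 9.21 -0.04 -0.09] t 30.0
[-0.0119, 0.0001, 0.0448, 0.0002, -0.0001, -0.0003] rows 0.5 0.0
box now -0.0091 0.0001 0.1104
```

```bash
python3 -m crank '[[-0.004,0,0.01,0,0,0],[-0.008,0,0.02,0,0,0],[-0.012,0,0.03,0,0,0],[-0.012,0,0.038,0,0,0],[-0.012,0,0.044,0,0,0],[-0.012,0,0.048,0,0,0],[-0.012,0,0.05,0,0,0],[-0.012,0,0.05,0,0,0]]'
python3 b2.py -.015 0 .15
```

```text
t: 30.8
position: [0.5256, 0.1966, 0.0882]
orientation: [3.139, 0.0, 0.161]
wrist_force: [-3.5, -2.1, 15.8]
width: 0.0002
grasp_force: 7.4
at [0.5256 0.1966 0.0882] yaw/tilt [ 9.2   0.03 -0.14] t 30.8
[0.0005, 0.0003, -0.1236, 0.0004, 0.0001, -0.0003] rows 1.2 0.0
box now -0.0153 -0.0 0.0882
```

```bash
python3 -m crank '[[0,0,-0.05,0,0,0],[0,0,-0.12,0,0,0],[0,0,-0.2,0,0,0],[0,0.02,-0.27,0,0,0],[-0.04,0.07,-0.27,0,0,0],[-0.09,0.13,-0.27,0,0,0],[-0.14,0.176,-0.27,0,0,0],[-0.14,0.176,-0.27,0,0,0]]'
python3 b2.py -.085 -.088 .15
python3 lat.py
python3 - <<'E'
from h import *
c,s=np.cos(np.radians(9.3)),np.sin(np.radians(9.3))
for n in('top','side'):
    d=dict(np.load('last_'+n+'.npz'));W=cloud(d);x=W[...,0]-.5407;y=W[...,1]-.1991;X=x*c+y*s;Y=-x*s+y*c;Z=W[...,2]
    for a,b in((-.065,-.045),(-.01,.01),(.045,.065)):
        k=(X>a)&(X<b)&(Y>.02)&(Y<.08)&(Z<.12);print(n,a,k.sum(),np.median(Z[k]).round(4))
E
```

```text
t: 31.6
position: [0.4684, 0.0942, 0.2209]
orientation: [3.137, 0.003, 0.155]
wrist_force: [-0.6, 0.3, 0.0]
width: 0.0003
grasp_force: 0.0
at [0.4684 0.0942 0.2209] yaw/tilt [ 8.86  0.19 -0.27] t 31.6
[0.0071, -0.0083, 0.1418, 0.0007, 0.0005, -0.0012] rows 1.4 0.1
box now -0.0883 -0.0918 0.2209
top 0.085 17 x -0.0687 y [0.0528 0.0668 0.0814]
top lid ang [ 3.9  7.9 13.7]
side 0.085 191 x -0.0829 y [-0.0688 -0.0409  0.0384]
side 0.1 42 x -0.085 y [-0.0508 -0.0462 -0.0392]
side 0.115 28 x -0.0858 y [-0.0498 -0.0477 -0.042 ]
side 0.13 26 x -0.0849 y [-0.0514 -0.0494 -0.0451]
side 0.145 33 x -0.085 y [-0.0531 -0.0507 -0.0437]
side 0.16 40 x -0.0838 y [-0.0541 -0.0514 -0.0438]
side lid ang [ 3.4  5.6 11.5]
top -0.065 93 0.0876
top -0.01 160 0.0877
top 0.045 189 0.0876
side -0.065 79 0.0871
side -0.01 123 0.0872
side 0.045 131 0.0874
```

The lid is flat at 88 mm, so it is shut. Now the latch.

```bash
python3 -m crank '[[0.005,-0.002,0.02,0,0,0],[0.005,-0.004,0.05,0,0,0],[0.005,-0.004,0.08,0,0,0],[0.005,-0.004,0.11,0,0,0],[0.005,-0.004,0.13,0,0,0],[0.005,-0.004,0.142,0,0,0],[0.005,-0.004,0.142,0,0,0],[0.005,-0.004,0.142,0,0,0]]'
python3 b2.py -.085 -.028 .152; python3 b2.py -.085 -.009 .140
```

```text
t: 32.5
position: [0.4739, 0.1016, 0.1504]
orientation: [3.14, -0.001, 0.161]
wrist_force: [0.7, -0.1, -0.1]
width: 0.0008
grasp_force: 0.0
at [0.4739 0.1016 0.1504] yaw/tilt [ 9.23 -0.09 -0.08] t 32.5
[-0.0068, -0.1148, -0.0033, 0.0002, -0.0002, -0.0002] rows 1.2 0.0
box now -0.0816 -0.0854 0.1504
at [0.4739 0.1016 0.1504] yaw/tilt [ 9.23 -0.09 -0.08] t 32.5
[-0.0069, -0.1528, 0.0206, 0.0002, -0.0002, -0.0002] rows 1.5 0.0
box now -0.0816 -0.0854 0.1504
```

```bash
python3 -m crank '[[-0.006,-0.02,0,0,0,0],[-0.006,-0.04,0,0,0,0],[-0.006,-0.06,0,0,0,0],[-0.006,-0.08,0,0,0,0],[-0.006,-0.1,0,0,0,0],[-0.006,-0.118,0,0,0,0],[-0.006,-0.137,0.01,0,0,0],[-0.006,-0.157,0.02,0,0,0]]'
python3 b2.py -.085 .003 .122; python3 b2.py -.085 .006 .099
```

```text
t: 33.3
position: [0.4579, 0.179, 0.1398]
orientation: [3.14, -0.001, 0.161]
wrist_force: [-0.1, -1.7, 0.6]
width: 0.0008
grasp_force: 0.5
at [0.4579 0.179  0.1398] yaw/tilt [ 9.2  -0.06 -0.09] t 33.3
[-0.0002, -0.019, 0.0356, 0.0003, -0.0002, -0.0003] rows 0.4 0.0
box now -0.0849 -0.0065 0.1398
at [0.4579 0.179  0.1398] yaw/tilt [ 9.2  -0.06 -0.09] t 33.3
[-0.0003, -0.0251, 0.0816, 0.0003, -0.0002, -0.0003] rows 0.9 0.0
box now -0.0849 -0.0065 0.1398
```

```bash
python3 -m crank '[[0,-0.008,0.012,0,0,0],[0,-0.015,0.024,0,0,0],[0,-0.02,0.036,0,0,0],[0,-0.025,0.048,0,0,0],[0,-0.026,0.06,0,0,0],[0,-0.026,0.07,0,0,0],[0,-0.026,0.078,0,0,0],[0,-0.026,0.082,0,0,0]]'
python3 b2.py -.085 .006 .098
```

```text
t: 34.1
position: [0.456, 0.191, 0.0999]
orientation: [3.14, -0.001, 0.16]
wrist_force: [-3.6, -1.3, 19.9]
width: 0.0008
grasp_force: 9.8
at [0.456  0.191  0.0999] yaw/tilt [ 9.18 -0.05 -0.1 ] t 34.1
[-0.0003, -0.0007, 0.0037, 0.0003, -0.0001, -0.0003] rows 0.0 0.0
box now -0.0849 0.0057 0.0999
```

```bash
python3 -m crank '[[0,0,-0.03,0,0,0],[0,0,-0.1,0,0,0],[0,0,-0.2,0,0,0],[0,0,-0.3,0,0,0],[-0.02,0.08,-0.35,0,0,0],[-0.04,0.16,-0.35,0,0,0],[-0.06,0.22,-0.35,0,0,0],[-0.06,0.26,-0.35,0,0,0]]'
python3 lat.py; python3 - <<'E'
from h import *
im=[]
for n,(a,b,e,f) in(('top',(180,450,180,330)),('side',(210,430,90,430))):
    d=dict(np.load('last_'+n+'.npz'));q=d['pixels'][e:f,a:b];k=min(400/(b-a),560/(f-e))
    q=cv2.resize(q,None,fx=k,fy=k,interpolation=2);im.append(np.pad(q,((0,560-q.shape[0]),(0,400-q.shape[1]),(0,0))))
cv2.imwrite('pics/z.png',np.clip(np.hstack(im)[...,::-1]*1.6,0,255).astype(np.uint8))
E
```

```text
t: 34.9
position: [0.4456, 0.0546, 0.2743]
orientation: [3.138, 0.0, 0.157]
wrist_force: [-0.7, -0.0, 0.5]
width: 0.0001
grasp_force: 0.0
top 0.085 89 x -0.0757 y [0.0161 0.0343 0.0734]
top 0.1 26 x -0.0825 y [0.016  0.026  0.0369]
top lid ang [ 3.2  5.9 12.1]
side 0.085 313 x -0.0806 y [-0.0548 -0.0087  0.0404]
side 0.1 53 x -0.084 y [-0.0496 -0.0313  0.0239]
side lid ang [ 3.4  5.5 11.3]
```

View pics/z.png

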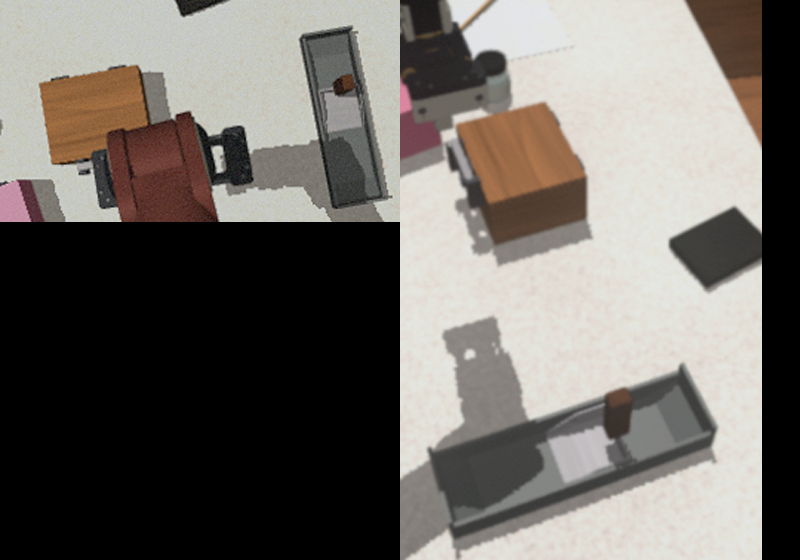

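Right view: the lid is flat (520,160), the latch lies across the front (465,175), and the scoop stands in the trough (590,440). A numeric check, then I'll hand in.

```bash
python3 - <<'E'
from h import *
c,s=np.cos(np.radians(9.3)),np.sin(np.radians(9.3))
for n in('side','top'):
    d=dict(np.load('last_'+n+'.npz'));W=cloud(d);C=d['pixels'].astype(int);x=W[...,0]-.5407;y=W[...,1]-.1991;X=x*c+y*s;Y=-x*s+y*c;Z=W[...,2]
    for a in np.arange(-.05,.05,.015):
        k=(X>-.09)&(X<-.078)&(Y>a)&(Y<a+.015)&(Z>.07)&(Z<.12)
        if k.sum()>3: print(n,'bar y',a.round(3),np.percentile(Z[k],[50,90]).round(4))
    X=(W[...,0]-.5338)*c+(W[...,1]+.2294)*s;Y=-(W[...,0]-.5338)*s+(W[...,1]+.2294)*c
    m=(abs(X)<.13)&(abs(Y)<.038)
    k=m&(Z>.09); print(n,'grip top',np.percentile(Z[k],95).round(4),X[k].mean().round(4),Y[k].mean().round(4))
    k=m&(abs(X-.005)<.02)&(abs(Y)<.025)&(Z<.03)
    A=np.c_[X[k],Y[k],np.ones(k.sum())];r=np.linalg.lstsq(A,Z[k],rcond=None)[0];print(n,'floor plane slope deg',np.degrees(r[:2]).round(2),r[2].round(4),k.sum())
E
```

```text
side bar y -0.05 [0.0995 0.1013]
side bar y -0.035 [0.0993 0.1011]
side bar y -0.02 [0.0987 0.1005]
side bar y -0.005 [0.0982 0.1004]
side bar y 0.01 [0.099  0.1009]
side bar y 0.025 [0.0981 0.0998]
side grip top 0.1165 0.0483 -0.0046
side floor plane slope deg [ 4.07 -1.  ] 0.0079 526
top bar y 0.01 [0.099  0.1016]
top bar y 0.025 [0.0994 0.1022]
top grip top 0.1179 0.0482 -0.0009
top floor plane slope deg [2.38 0.48] 0.0084 279
```

```bash
python3 - <<'E'
from h import *
c,s=np.cos(np.radians(9.1)),np.sin(np.radians(9.1))
for n in('side','top'):
    d=cams.read_camera(n);W=cloud(d);Z=W[...,2]
    X=(W[...,0]-.5338)*c+(W[...,1]+.2294)*s;Y=-(W[...,0]-.5338)*s+(W[...,1]+.2294)*c
    for a in np.arange(-.06,.05,.01):
        k=(X>a)&(X<a+.01)&(abs(Y)<.025)&(Z<.03); print(n,a.round(3),k.sum(),np.median(Z[k]).round(4) if k.sum() else '')
    for z in(.04,.06,.08,.1):
        k=(abs(X-.05)<.03)&(abs(Y)<.02)&(Z>z)&(Z<z+.012)
        if k.sum()>3: print(n,'grip',z,np.percentile(X[k],[5,50,95]).round(4))
E
```

```text
side -0.06 137 0.0056
side -0.05 131 0.0053
side -0.04 134 0.0053
side -0.03 132 0.0053
side -0.02 131 0.0062
side -0.01 129 0.0074
side 0.0 130 0.0086
side 0.01 127 0.009
side 0.02 128 0.0086
side 0.03 125 0.0092
side 0.04 83 0.0087
side grip 0.04 [0.0371 0.0443 0.0599]
side grip 0.06 [0.0372 0.0461 0.0604]
side grip 0.08 [0.0372 0.0451 0.0602]
side grip 0.1 [0.0371 0.0459 0.0611]
top -0.06 70 0.0056
top -0.05 71 0.0058
top -0.04 72 0.0059
top -0.03 69 0.0059
top -0.02 71 0.0072
top -0.01 71 0.0077
top 0.0 70 0.0092
top 0.01 68 0.0093
top 0.02 71 0.0094
top 0.03 63 0.0099
top 0.04 35 0.0095
top grip 0.04 [0.0364 0.0486 0.06  ]
top grip 0.06 [0.036  0.0453 0.0588]
top grip 0.08 [0.0361 0.0467 0.0592]
top grip 0.1 [0.0361 0.046  0.0582]
```

The scoop is level: its floor reads 9 mm flat behind the bevel and the grip is vertical.

```bash
python3 -c "
from plant import robot
print(robot.finish_job())"
```

```text
the job is handed in; nothing more can be done
None
```

I handed the job in at about 35 s of the 210 s: all seven pebbles are in the wooden box, its lid is shut with the bar latch level in the catch, the scoop stands level on the trough floor, and I never touched the inkstone, brush pot or ink jar.

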